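# Lock the collar of a clay extruder head

## Robot

A 7-joint arm with a two-finger parallel gripper is mounted at the origin on a cart in front of the work surface, level with it; the furniture and walls round the work are solid. World frame = base frame: x ahead of the robot, y to its left, z up, the work surface at z = 0. Lengths are in m, angles in rad, forces in N, time in s.
With the tool pointing down it reaches from about 0.4 to 0.85 m from the base axis. Payload 4.5 kg.
Tool frame: the origin (TCP) lies midway between the tips of the shut fingers; the grasp point (between the pads) lies 19 mm behind it; x points along the fingers, y is the direction in which the jaws open and shut, and the axes are right-handed (so a half turn about x gives the same grasp; the last joint's range is limited). The gripper opens to 85 mm and grips with 20 to 120 N. Pads are 22 mm wide; open, the fingers measure 114 mm over their backs; the gripper's body (76 mm by 85 mm) begins 54 mm behind the grasp point. The pads swing forward as they close: fully open they stand 13 mm farther back than shut.
Start: joints at [1.295, 0.689, -0.195, 1.565, 0.157, 0.902, -0.215], TCP at [0.191, -0.595, 0.231] pointing down, gripper open.
Joint ranges: [-3.01, 3.01], [-0.46, 2.08], [-1.47, 1.51], [0.13, 2.56], [-1, 4.14], [0.04, 2.09], [-2.66, 2.66]. Speed limits (rad/s): [2.57, 2.57, 3.14, 3.14, 3.14, 3.14, 3.14].

## Interface

Orientations are given as a unit quaternion [x, y, z, w].
In Python, from bench import env gives the robot as it stands.
- The arm moves only by the tool drive_tool, never from a script. Its argument "increments" is a list of rows, each an object with "xyz": the shift along the tool's x, y, z normalised to -1 to 1, where 1 is 0.4 m, a list of three; "turn": the turn about the tool's x normalised to -1 to 1, where 1 is 180 degrees. In form: [{"xyz": [tx, ty, tz], "turn": turn}, ...]. A call has 1 to 10 rows; each row is the pose to reach, as a shift and turn from the pose commanded when the call began, along the tool's axes at that moment, turning the shorter way round; what a row does not reach only later rows make up. A row lasts 1/10 s, in which the tool goes at most 50 mm and 8.59 degrees, less where a joint would pass 70% of its speed; a pose out of reach is approached as far as the arm can. A call with a number of a shift or a turn outside -1 to 1 is refused whole. A call with a gripper value outside its range is refused whole. "claw" is the finger opening in mm, from 0 to 85.4, set as the call begins (left out, the last holds). The fingers move at their own pace and stop on an object; "force" is the grip in N (left out, the last holds). Time passes only in rows, so rows that repeat a pose let the fingers close. It gives the time, the measured TCP pose, the force and the opening at its end, in the units of the state.
- env.sense(): the state, without advancing time (a new reading comes with each control period).
- env.camera(name): name is "scene" or "side" or "wrist"; returns the picture (480x640x3 uint8, red, green, blue); there is no depth.
- env.calibration(name): a dict with "K" (3x3 intrinsics, pixels), "T" (4x4, takes a point from camera to world coordinates); the wrist camera has in their place "tool_from_camera" (4x4, takes a point from camera to tool coordinates, whose origin is the TCP and whose axes are the tool frame's). Camera axes: x right, y down, z forward; pixel columns grow to the right and rows downward; lengths in m; the calibration is good to about 2 mm. A picture is of the moment at which its call begins: read the wrist's pose just before it. calibration takes no time and is no camera call.
- env.finish_job(): hands the job in, once; it reports no verdict.
The state is a dict: "t": time; "q": joint angles; "qd": joint speeds; "effort": joint torques, N m; "position": TCP position; "tcp_rot": TCP orientation; "force": force on the tool from outside, world axes, zero at the start; "moment": the same for the moment, N m; "width": opening from 0.0 (shut) to 1.0 (fully open).
Only numpy, scipy, OpenCV 4.12 (cv2) and the standard library are available. Lean on these libraries where they do the work, as an engineer would, in place of code of your own. Each camera call takes 0.05 s, during which the arm holds its last target.

## Task

Lift the square metal extruder head by its square body, never by its collar, stand it upright between the two rails of the wooden jig near the middle of their length, and let go of it. Then take the collar on top by its ears and turn it clockwise, seen from above, until its pointer is at the locked mark (the corner with two bars), and leave it standing there. Leave the grey cup, the small white cup and the wooden rib where they are.

Things in the scene. Friction and masses are not known exactly. Their poses are not given: they have to be found in the camera images.
- head: extruder head, loose, about 0.45 kg: plain aluminium square body 50 x 50 mm and 55 mm tall with a captive dark steel lock collar on top (77 mm tall in all). Origin: centre of its underside; z up, x and y square to its sides. At the start it stands upright on the bench, its -x side roughly towards the robot. The collar lies within the square outline (24 mm radius), so fingers pass it to grip the body's flat sides.
- lock_collar (a joint): turn of the collar on the head in rad; grows clockwise seen from above. 0: pointer at the corner with one dot (-x, -y: open). 1.571: pointer at the corner with two bars (-x, +y: locked). The stops are at 0 and 1.60. It stays where it is left; friction about 0.1 N m. Starts between 0.15 and 0.5.
- collar_ears: the collar: dark steel ring 44 mm outside diameter, 8 mm high, with two upright ears. Origin on its axis at its underside (55 mm above the head's underside); z up; the pointer, a small nub on the rim, points along its own -x; the ears stand opposite each other on its own y axis, 46 mm over their flat outer faces, each 14 mm wide and 7 mm thick, their tops 22 mm above this origin.
- ears_mid (a point): point on the collar's axis midway between the ears, 15 mm above the collar's underside, 70 mm above the head's underside: a height to grip the ears.
- locked_mark (a point): the locked mark: two short raised bars on top of the head's body at its (-x, +y) corner.
- jig: wooden jig fixed to the bench: floor board 130 (x) x 100 (y) mm, 8 mm thick, with two parallel rails along its x, 110 mm long, 56 mm apart inside, rising about 14 mm above the floor board, flared at the top; open at both ends. The head stands on the board between the rails, any of its sides along them, with 3 mm play each side, so it can twist up to about 0.13 rad before the rails hold it. Origin: centre of the board's underside.
- grey_cup: blue-grey glazed cup, 83 mm wide, 65 mm tall, loose bystander; origin at the centre of its underside.
- egg_cup: small white porcelain cup, 48 mm wide, 42 mm tall, loose bystander; origin at the centre of its underside.
- wood_rib: flat wooden rib, 41 x 94 x 6 mm, lying on the bench, loose bystander; origin at the centre of its underside.
Mind the look-alikes: they are no part of the job. There is more than one size of the head; the job needs the largest.

How it is judged:
On the way:
1. the head stands upright on the jig's board between the rails, let go, its collar not yet turned (under 0.8 rad) (z of head in the frame of jig between 0.004 and 0.012 m and x of head in the frame of jig between -0.035 and 0.035 m and y of head in the frame of jig between -0.007 and 0.007 m and angle between head's own z axis and vertical below 0.06 rad and contact force between the fingers and head below 0.1 N and value of joint lock_collar below 0.8 rad), for 0.2 s.
At the end, for the whole second after the job is handed in: The head stands upright (within 0.06 rad) on the jig's board between the rails, within 35 mm of the middle along them, let go and at rest, and the collar is at the locked mark: at least 1.45 rad (about 7 degrees short of the mark, up to its stop just past it) (z of head in the frame of jig between 0.004 and 0.012 m and x of head in the frame of jig between -0.035 and 0.035 m and y of head in the frame of jig between -0.007 and 0.007 m and angle between head's own z axis and vertical below 0.06 rad and value of joint lock_collar above 1.45 rad and contact force between the fingers and head below 0.1 N and linear speed of head below 0.02 m/s and angular speed of collar_ears below 0.1 rad/s); the robot touches nothing.
It fails at once if the head is held up by its collar (contact force between the fingers and collar_ears above 4 N and height (world z) of head above 0.025 m).
It fails at once if the grey cup is moved more than 30 mm (distance of grey_cup from where it was at the start of the episode above 0.03 m).
It fails at once if the egg cup is moved more than 30 mm (distance of egg_cup from where it was at the start of the episode above 0.03 m).
It fails at once if the wood rib is moved more than 30 mm (distance of wood_rib from where it was at the start of the episode above 0.03 m).
It also fails if it takes over 48 s, if anything falls off the work surface, if the arm or the gripper's body presses on something with over 40 N, if the wrist force passes 120 N, or if a joint passes its speed limit or range.

## Working session

There is one attempt and no reset: what is moved stays moved. The work goes in short steps, Python scripts to look and compute and a tool call to move; the robot and the scene stay as the last step left them, time stands still between calls to the robot, and variables do not carry over. Pictures are saved under pics/ and viewed, and the job is handed in when it is done.

Besides the shell and the picture viewer there is one more tool, called after ">>>" as name(argument=value, ...) on one line, values as JSON. drive_tool: Moves the arm, as the interface text tells. Its arguments: {"type":"object","properties":{"increments":{"type":"array"},"claw":{"type":"number"},"force":{"type":"number"}},"required":["increments"]}

```bash
mkdir -p pics; ls; python3 - <<'E'
from bench import env
import cv2
s=env.sense();print(s)
for n in("scene","side","wrist"):
    cv2.imwrite(f"pics/{n}0.png",env.camera(n)[:,:,::-1])
    print(n,env.calibration(n))
E
```

```text
pics
{'t': 0.0, 'q': array([ 1.29480108,  0.68996522, -0.1945105 ,  1.56636632,  0.15728645,
        0.90245385, -0.2150732 ]), 'qd': array([-9.62519463e-04, -6.39768617e-04, -1.12402820e-04,  1.02101867e-05,
        2.42215222e-03,  1.25599868e-03,  7.12814682e-04]), 'effort': array([ 3.68853910e-05, -5.39616787e+01, -1.26654122e+00, -1.58542353e+01,
        9.14524921e-03,  9.61496233e-03, -1.61686762e-05]), 'position': array([ 0.1902985 , -0.59464811,  0.23048971]), 'tcp_rot': array([-0.69849508, -0.10974955,  0.69877478, -0.1085056 ]), 'force': array([0.41511662, 0.16654389, 0.34403896]), 'moment': array([ 0.00178504, -0.03842813,  0.02326441]), 'width': 1.0013491842626425}
scene {'K': array([[536.48617068,   0.        , 321.84147839],
       [  0.        , 536.48617068, 230.4277627 ],
       [  0.        ,   0.        ,   1.        ]]), 'T': array([[-0.84031104, -0.39843784,  0.36759304,  0.188469  ],
       [-0.54182771,  0.63896728, -0.54602523,  0.28050987],
       [-0.01732281, -0.65800312, -0.75281592,  0.8186956 ],
       [ 0.        ,  0.        ,  0.        ,  1.        
[... 250 characters left out ...]
36454 ,  0.48778224, -0.87131547,  0.48406938],
       [-0.0228013 , -0.87174606, -0.48942713,  0.51722277],
       [ 0.        ,  0.        ,  0.        ,  1.        ]])}
wrist {'K': array([[351.06919114,   0.        , 317.10687567],
       [  0.        , 351.06919114, 243.44556287],
       [  0.        ,   0.        ,   1.        ]]), 'tool_from_camera': array([[-6.99962525e-05, -3.00498234e-01,  9.53782368e-01,
        -1.42112004e-01],
       [ 9.99999605e-01,  8.23701514e-04,  3.32903067e-04,
         1.13059346e-04],
       [-8.85668765e-04,  9.53782015e-01,  3.00498058e-01,
        -7.76729253e-02],
       [ 0.00000000e+00,  0.00000000e+00,  0.00000000e+00,
         1.00000000e+00]])}
```

View pics/scene0.png

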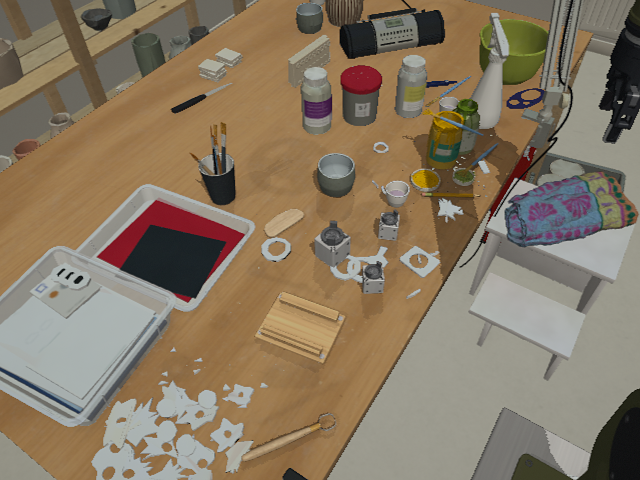

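View pics/side0.png

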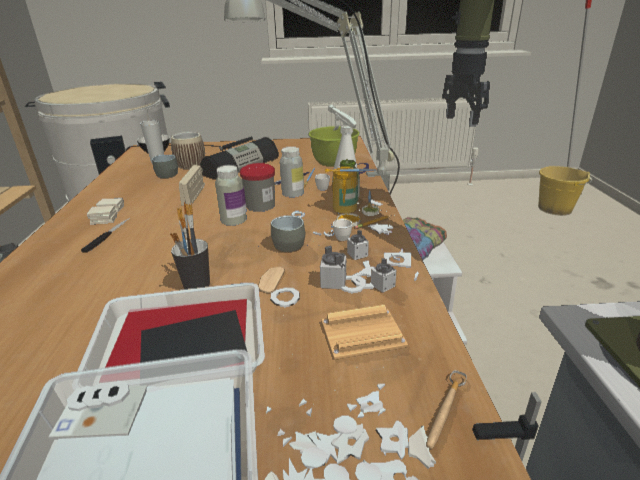

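View pics/wrist0.png

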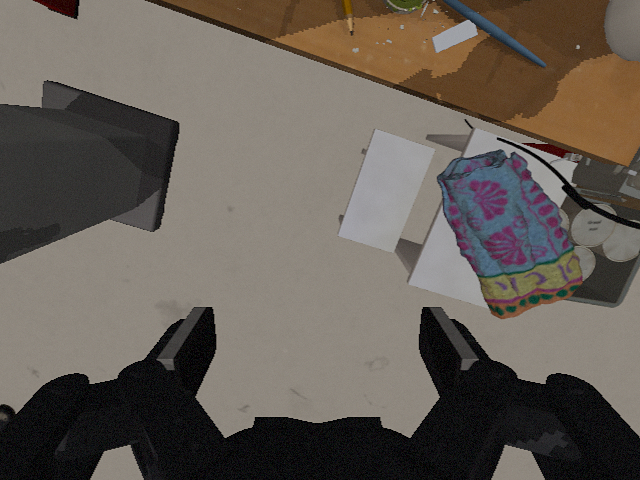

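Candidates for the head in the scene view are (333,243), (388,226) and (373,277). The first looks largest, so I'll crop in on it.

```bash
cat > h.py <<'E'
import numpy as np,cv2
from bench import env
from scipy.spatial.transform import Rotation as R
def ray(n,uv,Tw=None,K=None):
    c=env.calibration(n) if K is None else None
    K=c["K"] if c else K; T=c["T"] if Tw is None else Tw
    d=T[:3,:3]@np.linalg.inv(K)@np.array([uv[0],uv[1],1.]);return T[:3,3],d/np.linalg.norm(d)
def plane(n,uv,z,**k):
    o,d=ray(n,uv,**k);return o+d*(z-o[2])/d[2]
def tri(rs):
    A=np.zeros((3,3));b=np.zeros(3)
    for o,d in rs:
        P=np.eye(3)-np.outer(d,d);A+=P;b+=P@o
    p=np.linalg.solve(A,b);return p,[np.linalg.norm((np.eye(3)-np.outer(d,d))@(p-o)) for o,d in rs]
def wristT(s):
    T=np.eye(4);T[:3,:3]=R.from_quat(s["tcp_rot"]).as_matrix();T[:3,3]=s["position"]
    c=env.calibration("wrist");return T@c["tool_from_camera"],c["K"]
def proj(T,K,p):
    q=T[:3,:3].T@(np.asarray(p)-T[:3,3]);q=K@q;return q[:2]/q[2]
E
python3 - <<'E'
import cv2
a=cv2.imread("pics/scene0.png");b=cv2.imread("pics/side0.png")
cv2.imwrite("pics/c1.png",cv2.resize(a[200:365,240:440],None,fx=4,fy=3.6,interpolation=cv2.INTER_CUBIC)[:600])
cv2.imwrite("pics/c2.png",cv2.resize(b[225:365,255:415],None,fx=4,fy=4,interpolation=cv2.INTER_CUBIC))
E
```

```text
(no output)
```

View pics/c1.png

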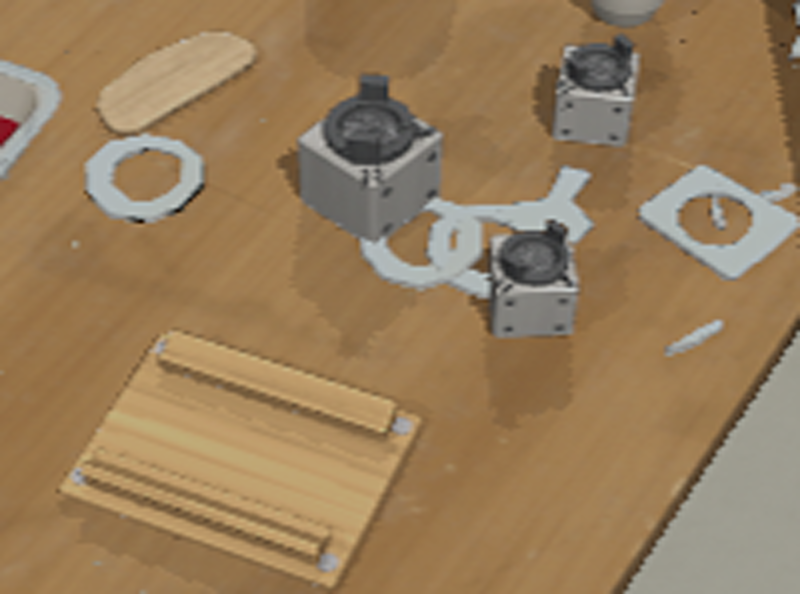

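View pics/c2.png

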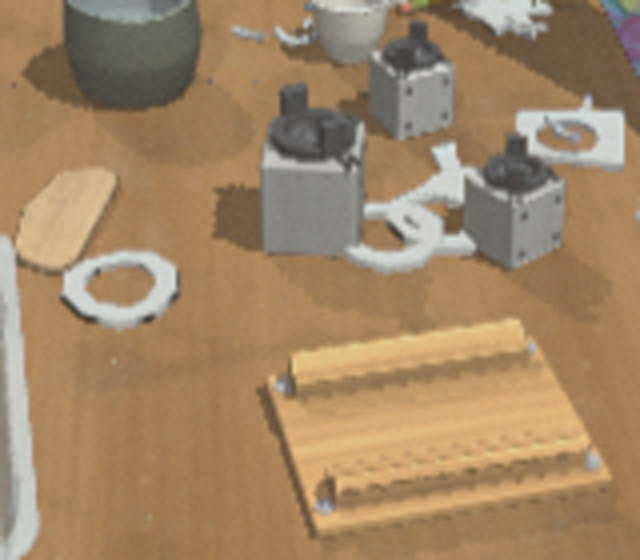

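The largest head is at scene (333,243). It's plain apart from screws on its -x face, with two bars at its near corner. Next I'll do rough positions and sizes from both views.

```bash
python3 - <<'E'
from h import *
np.set_printoptions(precision=4,suppress=True)
S=lambda u,v:(240+u/4,200+v/3.6)
D=lambda u,v:(255+u/4,225+v/4)
print("head top front",tri([ray("scene",S(375,172)),ray("side",D(365,165))]))
for n,p in dict(left=S(300,140),front=S(375,172),right=S(440,135)).items(): print(n,plane("scene",p,.055))
print("botfront",plane("scene",S(375,237),0), "side",plane("side",D(363,258),0),plane("side",D(265,250),0))
print("side top",plane("side",D(262,152),.055),plane("side",D(365,165),.055))
for n,p in dict(a=S(400,245),).items(): pass
# small ones bottom-left edges
print("small1 w",np.linalg.norm(plane("scene",S(493,335),0)-plane("scene",S(573,333),0)),"small2 w",np.linalg.norm(plane("scene",S(557,137),0)-plane("scene",S(630,143),0)))
print("jig scene");J=[plane("scene",S(*p),.008) for p in[(168,335),(60,490),(335,588),(422,418)]];print(np.array(J))
print("jig side");J=[plane("side",D(*p),.008) for p in[(320,528),(268,380),(540,345),(610,477)]];print(np.array(J))
print("grey",plane("side",(287,248),0),"egg",plane("side",(342,240),0),"rib",plane("scene",(283,222),0.006))
E
```

```text
head top front (array([ 0.5154, -0.2442,  0.0583]), [np.float64(0.0033168950346855546), np.float64(0.003316895034685638)])
left [ 0.5608 -0.249   0.055 ]
front [ 0.5198 -0.2494  0.055 ]
right [ 0.5072 -0.2865  0.055 ]
botfront [ 0.5201 -0.2497  0.    ] side [ 0.5138 -0.2429  0.    ] [ 0.5635 -0.2544  0.    ]
side top [ 0.5634 -0.2617  0.055 ] [ 0.5129 -0.2448  0.055 ]
small1 w 0.03674800589364567 small2 w 0.03626803599246086
jig scene
[[ 0.5638 -0.1415  0.008 ]
 [ 0.5511 -0.0443  0.008 ]
 [ 0.4238 -0.0644  0.008 ]
 [ 0.4405 -0.1612  0.008 ]]
jig side
[[ 0.5524 -0.0439  0.008 ]
 [ 0.5682 -0.1399  0.008 ]
 [ 0.4401 -0.155   0.008 ]
 [ 0.4279 -0.0644  0.008 ]]
grey [ 0.6365 -0.4261  0.    ] egg [ 0.5011 -0.4533  0.    ] rib [ 0.6651 -0.2862  0.006 ]
```

```bash
python3 - <<'E'
from h import *
np.set_printoptions(precision=4,suppress=True)
S=lambda u,v:(240+u/4,200+v/3.6)
s=env.sense();M=R.from_quat(s["tcp_rot"]).as_matrix();print(M)
print(M.T@(np.array([.50,-.21,.27])-s["position"])/.4)
for p in[(493,335),(573,333),(557,137),(630,143)]:print(plane("scene",S(*p),0))
E
```

```text
[[-0.0005  0.3049 -0.9524]
 [ 0.0013 -0.9524 -0.3049]
 [-1.     -0.0014  0.0001]]
[-0.0975 -0.6803 -1.0306]
[ 0.4409 -0.2252  0.    ]
[ 0.4105 -0.2457  0.    ]
[ 0.4799 -0.357   0.    ]
[ 0.4471 -0.3724  0.    ]
```

>>> drive_tool(increments=[{"xyz": [-0.1, -0.68, -1.0], "turn": 0.05}, {"xyz": [-0.1, -0.68, -1.0], "turn": 0.05}, {"xyz": [-0.1, -0.68, -1.0], "turn": 0.05}, {"xyz": [-0.1, -0.68, -1.0], "turn": 0.05}, {"xyz": [-0.1, -0.68, -1.0], "turn": 0.05}, {"xyz": [-0.1, -0.68, -1.0], "turn": 0.05}, {"xyz": [-0.1, -0.68, -1.0], "turn": 0.05}, {"xyz": [-0.1, -0.68, -1.0], "turn": 0.05}, {"xyz": [-0.1, -0.68, -1.0], "turn": 0.05}, {"xyz": [-0.1, -0.68, -1.0], "turn": 0.05}])

```text
t: 1.15
position: [0.4908, -0.2104, 0.2715]
tcp_rot: [0.705, 0.056, -0.704, 0.055]
force: [0.3, 0.2, -0.1]
width: 1.001
```

>>> drive_tool(increments=[{"xyz": [0, 0, 0], "turn": 0}, {"xyz": [0, 0, 0], "turn": 0}])

```text
t: 1.35
position: [0.4887, -0.2135, 0.2711]
tcp_rot: [-0.705, -0.055, 0.705, -0.055]
force: [-0.6, -0.3, -0.5]
width: 1.002
```

```bash
cat > look.py <<'E'
import sys,json
from h import *
n=sys.argv[1]
s=env.sense();im=env.camera("wrist")
cv2.imwrite(f"pics/{n}.png",im[:,:,::-1])
T,K=wristT(s);np.savez(f"{n}.npz",T=T,K=K)
np.set_printoptions(precision=4,suppress=True)
print(s["t"],s["position"],s["width"],s["force"],s["q"]);print(R.from_quat(s["tcp_rot"]).as_matrix())
E
python3 look.py w1
```

```text
1.35 [ 0.4887 -0.2135  0.2711] 1.0017548911913332 [-0.6359 -0.3155 -0.4697] [ 0.4054  0.5157 -0.1266  1.7936  0.0842  0.8381 -1.1771]
[[-0.0007  0.1544 -0.988 ]
 [-0.0001 -0.988  -0.1544]
 [-1.     -0.      0.0007]]
```

View pics/w1.png

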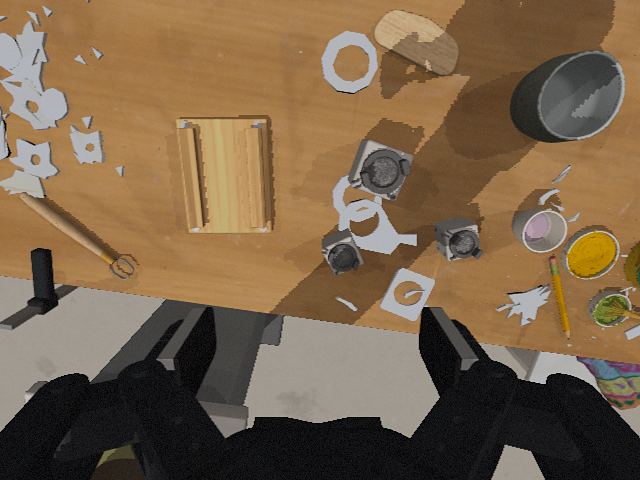

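```bash
python3 - <<'E'
import cv2
a=cv2.imread("pics/w1.png")
cv2.imwrite("pics/w1h.png",cv2.resize(a[120:220,320:440],None,fx=6,fy=6,interpolation=cv2.INTER_CUBIC))
cv2.imwrite("pics/w1j.png",cv2.resize(a[105:245,165:285],None,fx=4,fy=4,interpolation=cv2.INTER_CUBIC))
E
```

```text
(no output)
```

View pics/w1h.png

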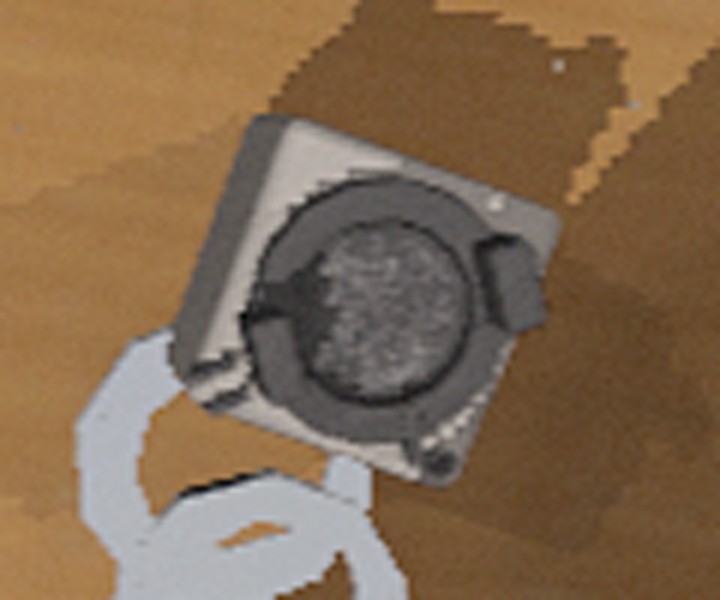

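View pics/w1j.png

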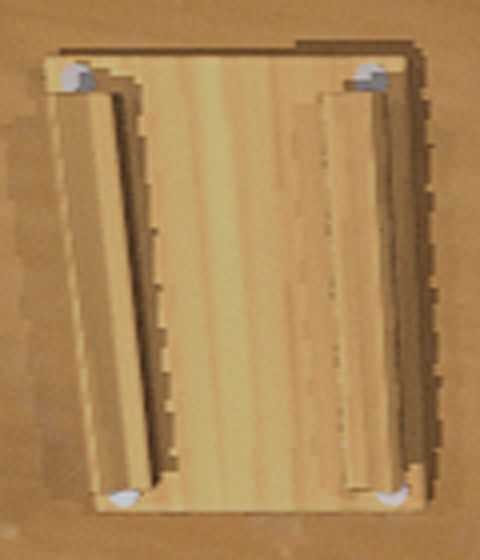

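```bash
python3 - <<'E'
from h import *
np.set_printoptions(precision=4,suppress=True)
z=np.load("w1.npz");k=dict(Tw=z["T"],K=z["K"])
H=lambda u,v:(320+u/6,120+v/6)
J=lambda u,v:(165+u/4,105+v/4)
S=lambda u,v:(240+u/4,200+v/3.6)
D=lambda u,v:(255+u/4,225+v/4)
c=np.array([plane("",H(*p),.055,**k) for p in[(285,118),(562,212),(452,488),(193,393)]])
print("head",c,c.mean(0),[np.linalg.norm(c[i]-c[i-1]) for i in range(4)])
for i in range(4):
    d=c[i]-c[i-1];print((np.degrees(np.arctan2(d[1],d[0]))+45)%90-45,end=" ")
j=np.array([plane("",J(*p),.008,**k) for p in[(45,57),(405,57),(425,512),(98,512)]])
print("\njig",j,j.mean(0),[np.linalg.norm(j[i]-j[i-1]) for i in range(4)])
for i in range(4):
    d=j[i]-j[i-1];print((np.degrees(np.arctan2(d[1],d[0]))+45)%90-45,end=" ")
print()
w=lambda p:ray("",p,**k)
print("bars corner",tri([w(H(193,393)),ray("scene",S(375,172)),ray("side",D(365,165))]))
print("+x+y corner",tri([w(H(285,118)),ray("scene",S(300,140)),ray("side",D(262,152))]))
print("-x-y corner",tri([w(H(452,488)),ray("scene",S(440,135))]))
for a,b,e in[((45,57),(168,335),(268,380)),((405,57),(0,0),(0,0))][:1]:pass
# jig corner matching: scene order BL.. 
print("jig far +y?",[tri([w(J(*a)),ray("scene",S(*b)),ray("side",D(*e))]) for a,b,e in[((45,57),(60,490),(320,528)),((405,57),(168,335),(268,380)),((425,512),(422,418),(540,345)),((98,512),(335,588),(610,477))]])
E
```

```text
head [[ 0.5667 -0.2512  0.055 ]
 [ 0.5591 -0.2994  0.055 ]
 [ 0.5113 -0.2916  0.055 ]
 [ 0.5204 -0.2447  0.055 ]] [ 0.5394 -0.2717  0.055 ] [np.float64(0.04673814764379392), np.float64(0.048735566294421905), np.float64(0.04847512248114846), np.float64(0.047832386017126374)]
-8.06041348719664 -8.864081021943747 -9.194215434796178 -10.949711492822445 
jig [[ 0.5554 -0.0479  0.008 ]
 [ 0.5706 -0.1447  0.008 ]
 [ 0.4436 -0.165   0.008 ]
 [ 0.4284 -0.0682  0.008 ]] [ 0.4995 -0.1064  0.008 ] [np.float64(0.1286453413062825), np.float64(0.09797236626356012), np.float64(0.12864396049236534), np.float64(0.0980130303452145)]
9.083191112617293 8.930896933885592 9.101303887852026 8.931771065725798 
bars corner (array([ 0.5173, -0.2451,  0.0568]), [np.float64(0.003333399832998339), np.float64(0.002704486924823671), np.float64(0.004603104451551216)])
+x+y corner (array([ 0.5637, -0.2506,  0.0581]), [np.float64(0.002962572393484277), np.float64(0.0044690191409866445), np.float64(0.0031937044810377044)])
-x-y corner (array([ 0.5104, -0.2933,  0.0466]), [np.float64(0.00060389858719802), np.float64(0.0006038985871979536)])
jig far +y? [(array([ 0.5534, -0.0464,  0.0046]), [np.float64(0.0018706183195492524), np.float64(0.0009473404244746287), np.float64(0.0015024762226758766)]), (array([ 0.5684, -0.1446,  0.0029]), [np.float64(0.0023432864429435824), np.float64(0.002068866812352566), np.float64(0.00103451112994381)]), (array([ 0.4406, -0.1639,  0.0019]), [np.float64(0.0011643819651051674), np.float64(0.0016821174613714245), np.float64(0.0026570891857105733)]), (array([ 0.4263, -0.067 ,  0.004 ]), [np.float64(0.0006724924862153072), np.float64(0.00148561167430922), np.float64(0.001287017918859024)])]
```

```bash
cat > sh.py <<'E'
import sys
from h import *
np.set_printoptions(precision=4,suppress=True)
x,y,z,yaw=map(float,sys.argv[1:5])  # yaw of tool y deg
s=env.sense();M=R.from_quat(s["tcp_rot"]).as_matrix()
cur=np.degrees(np.arctan2(M[1,1],M[0,1]))
print("pos",s["position"],"yaw",cur,"xyz",M.T@(np.array([x,y,z])-s["position"])/.4,"turn",((cur-yaw+180)%360-180)/180)
E
python3 sh.py .5394 -.2717 .14 -99
```

```text
pos [ 0.4878 -0.2149  0.271 ] yaw -81.28087617300936 xyz [ 0.3274  0.1597 -0.1064] turn 0.09843957681661474
```

>>> drive_tool(increments=[{"xyz": [0.325, 0.158, -0.108], "turn": 0.098}, {"xyz": [0.325, 0.158, -0.108], "turn": 0.098}, {"xyz": [0.325, 0.158, -0.108], "turn": 0.098}, {"xyz": [0.325, 0.158, -0.108], "turn": 0.098}, {"xyz": [0.325, 0.158, -0.108], "turn": 0.098}, {"xyz": [0.325, 0.158, -0.108], "turn": 0.098}])

```text
t: 2.0
position: [0.5408, -0.2709, 0.1431]
tcp_rot: [0.706, -0.055, -0.704, -0.055]
force: [-0.4, 0.1, 1.4]
width: 0.998
```

```bash
python3 look.py w2
```

```text
2.0 [ 0.5408 -0.2709  0.1431] 0.998034693359991 [-0.4499  0.079   1.3654] [ 0.4062  0.7716 -0.0318  1.7161  0.0368  0.6523 -1.3729]
[[ 0.002  -0.1556 -0.9878]
 [-0.001  -0.9878  0.1556]
 [-1.      0.0006 -0.0021]]
```

View pics/w2.png

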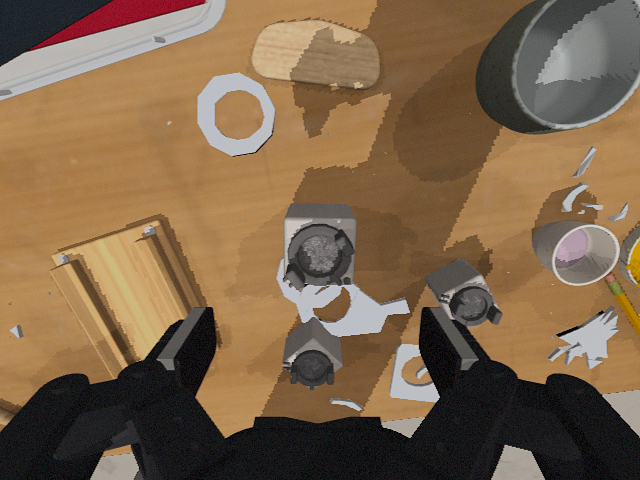

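```bash
python3 - <<'E'
import cv2
a=cv2.imread("pics/w2.png")
cv2.imwrite("pics/w2h.png",cv2.resize(a[195:300,265:375],None,fx=7,fy=5.7,interpolation=cv2.INTER_CUBIC)[:600])
E
```

```text
(no output)
```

View pics/w2h.png

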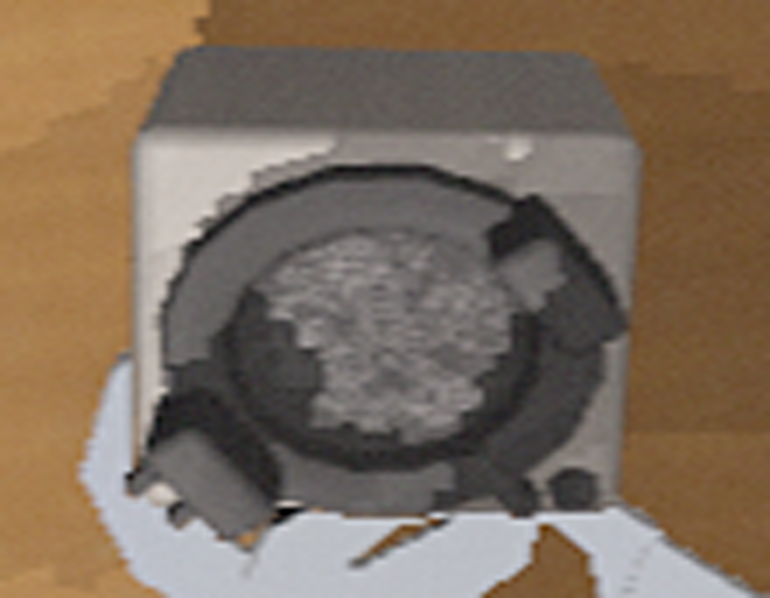

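```bash
python3 - <<'E'
from h import *
np.set_printoptions(precision=4,suppress=True)
z=np.load("w2.npz");k=dict(Tw=z["T"],K=z["K"])
z1=np.load("w1.npz");k1=dict(Tw=z1["T"],K=z1["K"])
H=lambda u,v:(265+u/7,195+v/5.7)
H1=lambda u,v:(320+u/6,120+v/6)
c=np.array([plane("",H(*p),.055,**k) for p in[(135,132),(640,137),(622,512)]])
print(c,(c[0]+c[2])/2,np.linalg.norm(c[0]-c[1]),np.linalg.norm(c[2]-c[1]))
d=c[0]-c[1];print(np.degrees(np.arctan2(d[1],d[0]))-90)
for a,b in[((135,132),(285,118)),((640,137),(562,212)),((622,512),(452,488))]:
    print(tri([ray("",H(*a),**k),ray("",H1(*b),**k1)]))
E
python3 sh.py .5394 -.2717 .02 -99
```

```text
[[ 0.5671 -0.2526  0.055 ]
 [ 0.559  -0.3004  0.055 ]
 [ 0.5114 -0.2927  0.055 ]] [ 0.5392 -0.2727  0.055 ] 0.0485307937262415 0.04816178253685383
-9.62389812866897
(array([ 0.5665, -0.2519,  0.0513]), [np.float64(0.0002651169236102241), np.float64(0.0002651169236102444)])
(array([ 0.5588, -0.3002,  0.0533]), [np.float64(0.00044824608151547554), np.float64(0.0004482460815154002)])
(array([ 0.5107, -0.2925,  0.053 ]), [np.float64(0.0004086819720955645), np.float64(0.0004086819720954578)])
pos [ 0.5412 -0.2707  0.1437] yaw -98.9149504787759 xyz [0.3092 0.0031 0.0051] turn 0.00047249734013392856
```

Top height measures about 53 mm against 55 mm given, and the side about 48 mm against 50 mm, so they agree. Centre is (0.539, -0.272), yaw -9.3°. Descending and gripping the body.

>>> drive_tool(increments=[{"xyz": [0.1, 0.004, 0.004], "turn": 0.002}, {"xyz": [0.2, 0.004, 0.004], "turn": 0.002}, {"xyz": [0.26, 0.004, 0.004], "turn": 0.002}, {"xyz": [0.3, 0.004, 0.004], "turn": 0.002}, {"xyz": [0.308, 0.004, 0.004], "turn": 0.002}, {"xyz": [0.308, 0.004, 0.004], "turn": 0.002}, {"xyz": [0.308, 0.004, 0.004], "turn": 0.002}], claw=85, force=60)

```text
t: 2.75
position: [0.5403, -0.2721, 0.0199]
tcp_rot: [0.706, -0.057, -0.704, -0.057]
force: [-0.5, -0.4, -0.4]
width: 0.992
```

>>> drive_tool(increments=[{"xyz": [0, 0, 0], "turn": 0}, {"xyz": [0, 0, 0], "turn": 0}, {"xyz": [0, 0, 0], "turn": 0}, {"xyz": [0, 0, 0], "turn": 0}, {"xyz": [0, 0, 0], "turn": 0}, {"xyz": [0, 0, 0], "turn": 0}, {"xyz": [0, 0, 0], "turn": 0}, {"xyz": [0, 0, 0], "turn": 0}], claw=40, force=60)

```text
t: 3.55
position: [0.5396, -0.2719, 0.0191]
tcp_rot: [0.705, -0.057, -0.704, -0.057]
force: [-1.2, 0.8, 6.6]
width: 0.579
```

```bash
python3 look.py w3; python3 sh.py .5 -.11 .15 -81
```

```text
3.55 [ 0.5396 -0.2719  0.0191] 0.5786111524547576 [-1.2407  0.8373  6.5811] [ 0.4034  0.9637 -0.0232  1.7614  0.048   0.4154 -1.3862]
[[ 0.0014 -0.1609 -0.987 ]
 [-0.0009 -0.987   0.1609]
 [-1.      0.0006 -0.0015]]
pos [ 0.5396 -0.2719  0.0191] yaw -99.25830949166001 xyz [-0.3278 -0.3833  0.1624] turn -0.10143505273144453
```

View pics/w3.png

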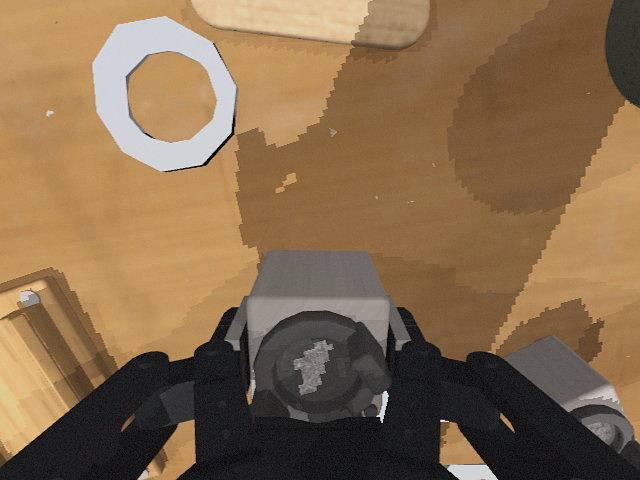

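>>> drive_tool(increments=[{"xyz": [-0.06, 0, 0], "turn": 0}, {"xyz": [-0.15, 0, 0], "turn": 0}, {"xyz": [-0.24, -0.05, 0.02], "turn": -0.02}, {"xyz": [-0.25, -0.15, 0.06], "turn": -0.05}, {"xyz": [-0.25, -0.26, 0.1], "turn": -0.08}, {"xyz": [-0.25, -0.35, 0.145], "turn": -0.101}, {"xyz": [-0.25, -0.391, 0.16], "turn": -0.101}, {"xyz": [-0.25, -0.391, 0.16], "turn": -0.101}, {"xyz": [-0.25, -0.391, 0.16], "turn": -0.101}, {"xyz": [-0.25, -0.391, 0.16], "turn": -0.101}])

```text
t: 4.6
position: [0.5011, -0.1084, 0.1179]
tcp_rot: [-0.705, -0.054, 0.705, -0.055]
force: [0.5, -0.3, -4.0]
width: 0.575
```

```bash
python3 look.py w4; python3 sh.py .4995 -.1064 .03 -81; python3 - <<'E'
from h import *
a=env.camera("scene")[:,:,::-1];cv2.imwrite("pics/s4.png",cv2.resize(a[180:380,220:440],None,fx=3.5,fy=3,interpolation=cv2.INTER_CUBIC))
E
```

```text
4.6 [ 0.5011 -0.1084  0.1179] 0.5754729139723878 [ 0.54   -0.2923 -4.0383] [ 0.1613  0.7256 -0.0637  2.0066  0.1085  0.4125 -1.4028]
[[-0.0001  0.1532 -0.9882]
 [-0.0012 -0.9882 -0.1532]
 [-1.      0.0012  0.0002]]
pos [ 0.5011 -0.1085  0.1179] yaw -81.20706838917884 xyz [ 0.2198 -0.006   0.0031] turn -0.0011503799398825422
```

View pics/w4.png

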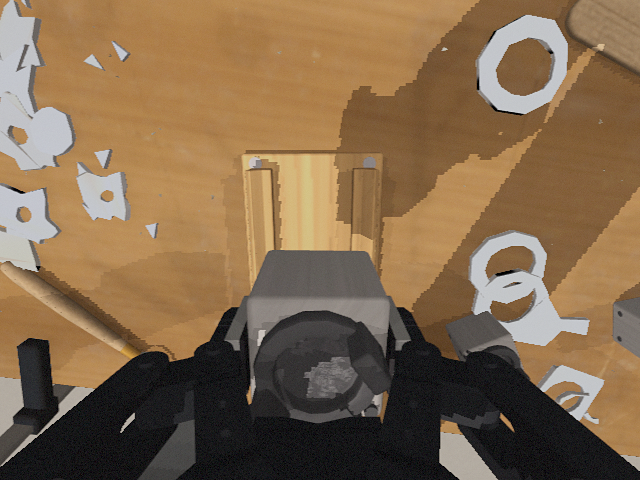

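View pics/s4.png

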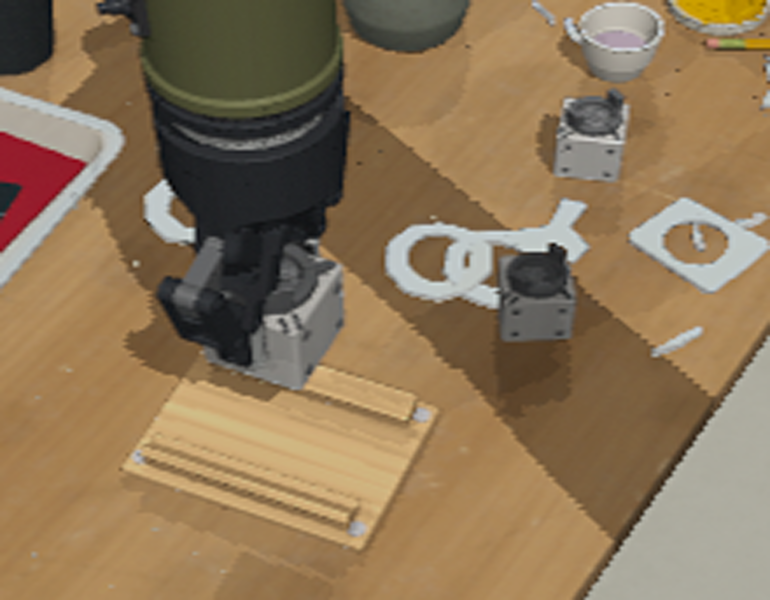

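```bash
python3 - <<'E'
import cv2
a=cv2.imread("pics/w4.png")
cv2.imwrite("pics/w4c.png",cv2.resize(a[140:305,225:400],None,fx=4.5,fy=3.6,interpolation=cv2.INTER_CUBIC))
E
```

```text
(no output)
```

View pics/w4c.png

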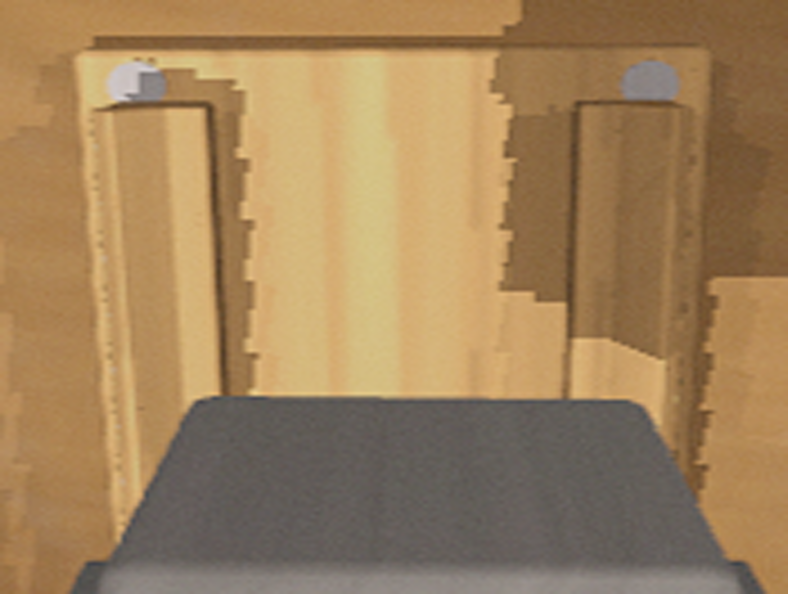

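```bash
python3 - <<'E'
from h import *
np.set_printoptions(precision=4,suppress=True)
z=np.load("w4.npz");k=dict(Tw=z["T"],K=z["K"])
C=lambda u,v:(225+u/4.5,140+v/3.6)
P=lambda p,h:plane("",C(*p),h,**k)
a,b=P((77,50),.008),P((710,50),.008);print("board far",a,b,np.linalg.norm(a-b),(a+b)/2)
z1=np.load("w1.npz");k1=dict(Tw=z1["T"],K=z1["K"])
J=lambda u,v:(165+u/4,105+v/4)
print(tri([ray("",C(77,50),**k),ray("",J(45,57),**k1)]),tri([ray("",C(710,50),**k),ray("",J(405,57),**k1)]))
yaw=np.radians(9);ex=np.array([np.cos(yaw),np.sin(yaw),0]);ey=np.array([-ex[1],ex[0],0])
d=a-b;print("edge yaw",np.degrees(np.arctan2(d[1],d[0]))-90)
print("centre from far edge",(a+b)/2-.0645*ex, "hb",)
# rail inner edges near head and far at top z=.022
for p in[(210,103),(222,395),(578,103),(570,395)]:
    q=P(p,.022)-np.array([.4995,-.1064,0]);print("rail",q@ex,q@ey)
for zz in(.098,.1):
    l,r=P((190,402),zz),P((648,402),zz);m=(l+r)/2;print("head bottom far edge",l,r,np.linalg.norm(l-r),"centre",m-.025*ex, np.degrees(np.arctan2(*(l-r)[1::-1]))-90)
l,r=P((100,565),.153),P((738,565),.153);m=(l+r)/2;print("top far edge",np.linalg.norm(l-r),m-.025*ex,np.degrees(np.arctan2(*(l-r)[1::-1]))-90)
E
```

```text
board far [ 0.556  -0.0472  0.008 ] [ 0.5711 -0.144   0.008 ] 0.09798217066732566 [ 0.5635 -0.0956  0.008 ]
(array([ 0.5554, -0.0462,  0.0035]), [np.float64(0.000169408700864237), np.float64(0.0001694087008641267)]) (array([ 0.5708, -0.1444,  0.0058]), [np.float64(0.00020001535287702055), np.float64(0.0002000153528771012)])
edge yaw 8.861343355301457
centre from far edge [ 0.4998 -0.1057  0.008 ] hb
rail 0.056279864848381746 0.027740223965620908
rail -0.0006758811015952686 0.028185358117263522
rail 0.05614553878958667 -0.026724196448030698
rail -0.0008275306112547163 -0.027092416663393234
head bottom far edge [ 0.5195 -0.081   0.098 ] [ 0.5272 -0.13    0.098 ] 0.049607105804642525 centre [ 0.4987 -0.1094  0.098 ] 8.842405468733318
head bottom far edge [ 0.5203 -0.0812  0.1   ] [ 0.5278 -0.1296  0.1   ] 0.0489946217910213 centre [ 0.4993 -0.1093  0.1   ] 8.842405468733403
top far edge 0.04759012131529801 [ 0.5013 -0.1088  0.153 ] 8.832452308693803
```

Jig centre is y ≈ -0.106 and the held head y ≈ -0.109, so it needs a 3.2 mm shift, then lowering.

>>> drive_tool(increments=[{"xyz": [0.05, -0.008, 0], "turn": 0}, {"xyz": [0.1, -0.008, 0], "turn": 0}, {"xyz": [0.14, -0.008, 0], "turn": 0}, {"xyz": [0.17, -0.008, 0], "turn": 0}, {"xyz": [0.18, -0.008, 0], "turn": 0}, {"xyz": [0.18, -0.008, 0], "turn": 0}])

```text
t: 5.3
position: [0.5004, -0.104, 0.0457]
tcp_rot: [-0.705, -0.055, 0.705, -0.055]
force: [-0.1, 0.1, -4.6]
width: 0.58
```

>>> drive_tool(increments=[{"xyz": [0.01, 0, 0], "turn": 0}, {"xyz": [0.02, 0, 0], "turn": 0}, {"xyz": [0.03, 0, 0], "turn": 0}, {"xyz": [0.038, 0, 0], "turn": 0}, {"xyz": [0.044, 0, 0], "turn": 0}, {"xyz": [0.044, 0, 0], "turn": 0}])

```text
t: 5.9
position: [0.5003, -0.1036, 0.0282]
tcp_rot: [-0.705, -0.055, 0.705, -0.055]
force: [0.2, 0.1, -4.4]
width: 0.576
```

```bash
python3 look.py w5; python3 sh.py .4997 -.1058 .0271 -81;  python3 - <<'E'
from h import *
a=env.camera("side")[:,:,::-1];cv2.imwrite("pics/d5.png",cv2.resize(a[225:375,285:435],None,fx=4,fy=4,interpolation=cv2.INTER_CUBIC))
E
```

```text
5.9 [ 0.5003 -0.1036  0.0282] 0.5763922188542668 [ 0.1787  0.0796 -4.4275] [ 0.1338  0.8939 -0.0328  2.0427  0.125   0.2074 -1.424 ]
[[-0.0006  0.1553 -0.9879]
 [ 0.     -0.9879 -0.1553]
 [-1.     -0.0001  0.0006]]
pos [ 0.5005 -0.1037  0.0284] yaw -81.06794878953416 xyz [0.0032 0.005  0.0027] turn -0.00037749327518983794
```

View pics/w5.png

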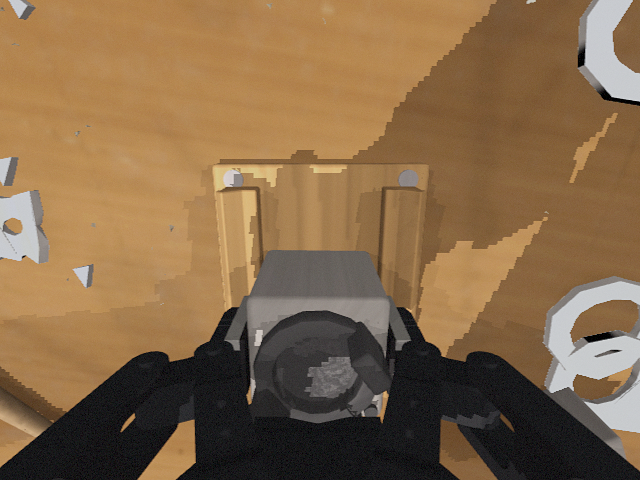

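View pics/d5.png

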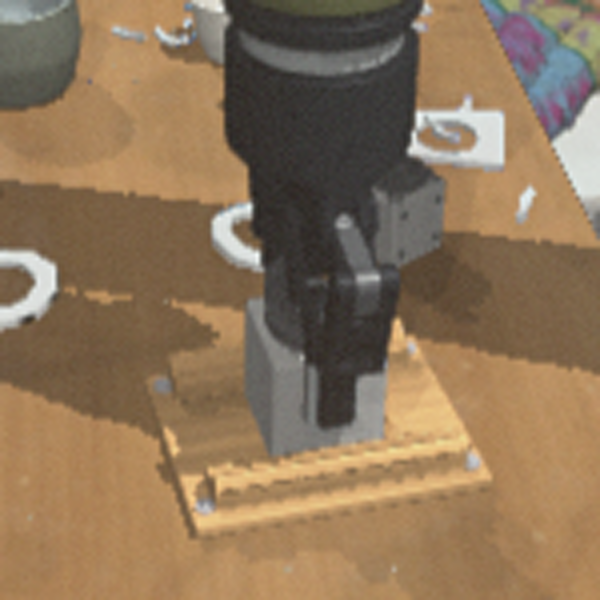

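>>> drive_tool(increments=[{"xyz": [0.002, 0.001, 0], "turn": 0}, {"xyz": [0.004, 0.001, 0], "turn": 0}, {"xyz": [0.005, 0.001, 0], "turn": 0}])

```text
t: 6.3
position: [0.5007, -0.1042, 0.027]
tcp_rot: [0.705, 0.055, -0.705, 0.055]
force: [-1.6, 0.6, 6.9]
width: 0.581
```

Contact at TCP z 0.027, as predicted for a head standing on the board. Releasing it now.

>>> drive_tool(increments=[{"xyz": [0, 0, 0], "turn": 0}, {"xyz": [0, 0, 0], "turn": 0}, {"xyz": [0, 0, 0], "turn": 0}, {"xyz": [0, 0, 0], "turn": 0}, {"xyz": [0, 0, 0], "turn": 0}], claw=80)

```text
t: 6.8
position: [0.5007, -0.1041, 0.0265]
tcp_rot: [0.705, 0.055, -0.705, 0.055]
force: [-0.6, -0.1, 0.3]
width: 0.936
```

>>> drive_tool(increments=[{"xyz": [-0.06, 0, 0], "turn": 0}, {"xyz": [-0.14, 0, 0], "turn": 0}, {"xyz": [-0.22, 0, 0], "turn": 0}, {"xyz": [-0.25, 0, 0], "turn": 0}, {"xyz": [-0.25, 0, 0], "turn": 0}, {"xyz": [-0.25, 0, 0], "turn": 0}])

```text
t: 7.4
position: [0.5002, -0.104, 0.1258]
tcp_rot: [-0.705, -0.055, 0.705, -0.055]
force: [-0.7, -0.8, 0.1]
width: 0.933
```

```bash
python3 look.py w6; python3 - <<'E'
from h import *
a=cv2.imread("pics/w6.png");cv2.imwrite("pics/w6c.png",cv2.resize(a[185:325,250:410],None,fx=5,fy=4.2,interpolation=cv2.INTER_CUBIC))
a=env.camera("side")[:,:,::-1];cv2.imwrite("pics/d6.png",cv2.resize(a[225:375,285:435],None,fx=4,fy=4,interpolation=cv2.INTER_CUBIC))
E
```

```text
7.4 [ 0.5002 -0.104   0.1258] 0.9334019379100202 [-0.661  -0.7787  0.1372] [ 0.1568  0.7102 -0.0684  2.0058  0.1073  0.4298 -1.4076]
[[-0.0009  0.1553 -0.9879]
 [ 0.0001 -0.9879 -0.1553]
 [-1.     -0.0002  0.0009]]
```

View pics/w6.png

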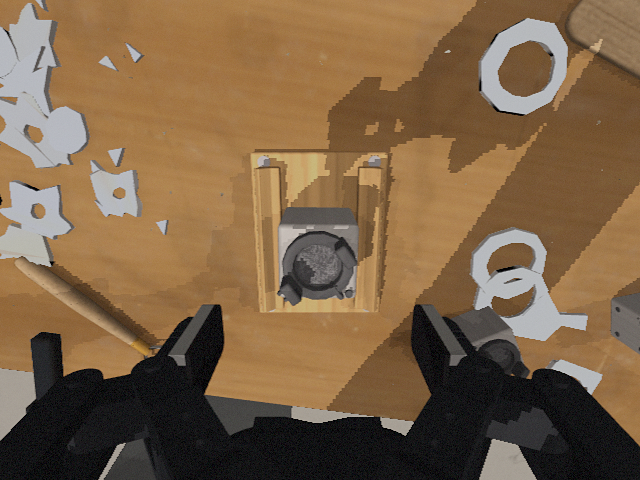

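View pics/w6c.png

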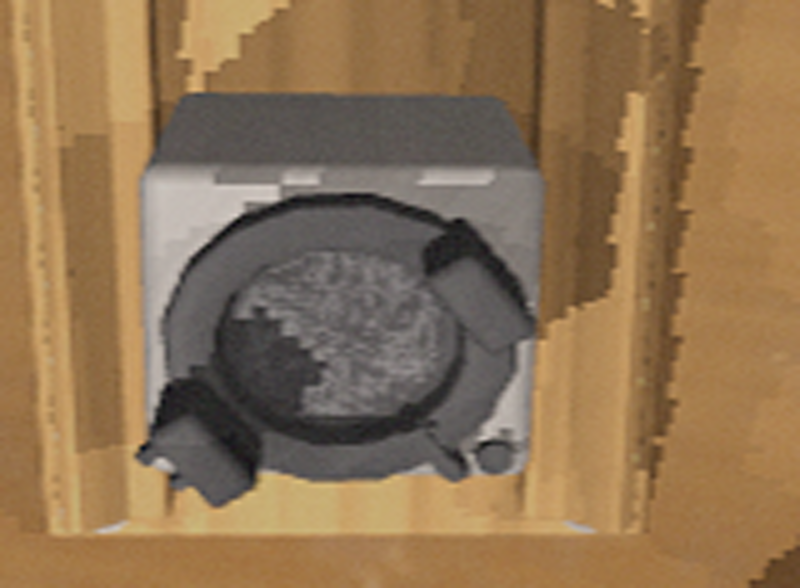

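View pics/d6.png

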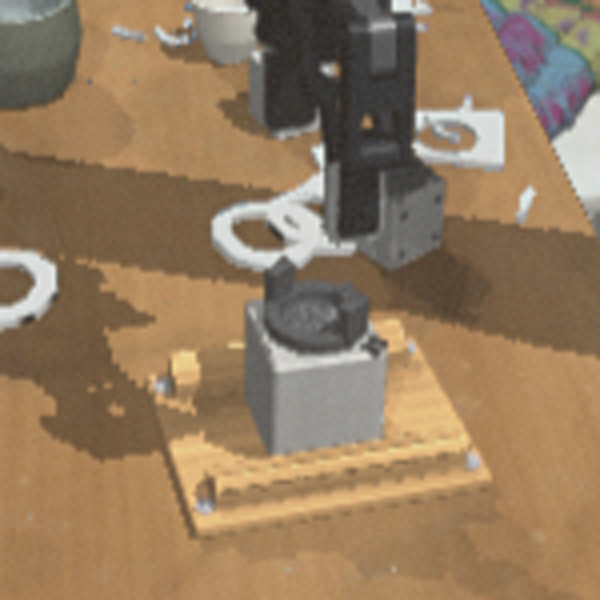

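```bash
python3 - <<'E'
from h import *
np.set_printoptions(precision=4,suppress=True)
z=np.load("w6.npz");k=dict(Tw=z["T"],K=z["K"])
C=lambda u,v:(250+u/5,185+v/4.2)
P=lambda p,h:plane("",C(*p),h,**k)
c=[P(p,.063) for p in[(143,165),(543,170),(527,475)]]
print("head",c,(c[0]+c[2])/2,np.linalg.norm(c[0]-c[1]),np.linalg.norm(c[2]-c[1]))
for a,b in((c[0],c[1]),(c[1],c[2])):
    d=a-b;print("yaw",(np.degrees(np.arctan2(d[1],d[0]))+45)%90-45)
a,b=P((485,303),.085),P((203,460),.085);d=b-a;print("ears",a,b,(a+b)/2,np.linalg.norm(d),"tool yaw",np.degrees(np.arctan2(-d[1],-d[0])))
print("pointer",P((450,470),.067))
m=(c[0]+c[2])/2;e=np.array([np.cos(np.radians(9)),np.sin(np.radians(9))]);q=m[:2]-np.array([.4997,-.1058]);print("in jig",q@e,-q[0]*e[1]+q[1]*e[0])
E
```

```text
head [array([ 0.5214, -0.0772,  0.063 ]), array([ 0.5282, -0.1249,  0.063 ]), array([ 0.4805, -0.1321,  0.063 ])] [ 0.5009 -0.1047  0.063 ] 0.04816151807601229 0.048240922564879433
yaw 8.107432467569964
yaw 8.578113722727153
ears [ 0.5147 -0.1185  0.085 ] [ 0.4873 -0.0907  0.085 ] [ 0.501  -0.1046  0.085 ] 0.0390172837137633 tool yaw -45.38301695144138
pointer [ 0.4817 -0.1216  0.067 ]
in jig 0.0013937740414641372 0.0009103528742035493
```

Head stands in the jig at (+1, +1) mm. The ears lie at yaw -45.4°, which puts the collar at about 0.16 rad. Next I align the jaws with the ears.

```bash
python3 sh.py .501 -.1046 .064 -45.4
```

```text
pos [ 0.4997 -0.1039  0.1252] yaw -81.06053818936503 xyz [ 0.153   0.0024 -0.0034] turn -0.198114101052028
```

>>> drive_tool(increments=[{"xyz": [0, 0.002, -0.003], "turn": -0.04}, {"xyz": [0, 0.002, -0.003], "turn": -0.08}, {"xyz": [0, 0.002, -0.003], "turn": -0.12}, {"xyz": [0, 0.002, -0.003], "turn": -0.16}, {"xyz": [0, 0.002, -0.003], "turn": -0.198}, {"xyz": [0.05, 0.002, -0.003], "turn": -0.198}, {"xyz": [0.1, 0.002, -0.003], "turn": -0.198}, {"xyz": [0.1, 0.002, -0.003], "turn": -0.198}], claw=75, force=30)

```text
t: 8.3
position: [0.4995, -0.1043, 0.0835]
tcp_rot: [-0.652, -0.269, 0.656, -0.267]
force: [-0.1, 0.1, 0.3]
width: 0.875
```

```bash
python3 look.py w7;python3 sh.py .501 -.1046 .064 -45.4
```

```text
8.3 [ 0.4995 -0.1043  0.0835] 0.8750393683909077 [-0.1328  0.1353  0.3387] [ 0.2281  0.7912 -0.1851  2.0204  0.3714  0.3684 -1.0446]
[[-0.0066  0.702  -0.7121]
 [ 0.0008 -0.7121 -0.7021]
 [-1.     -0.0052  0.0041]]
pos [ 0.5003 -0.1044  0.0847] yaw -45.41396507950302 xyz [ 0.0518  0.0017 -0.001 ] turn -7.758377501671829e-05
```

View pics/w7.png

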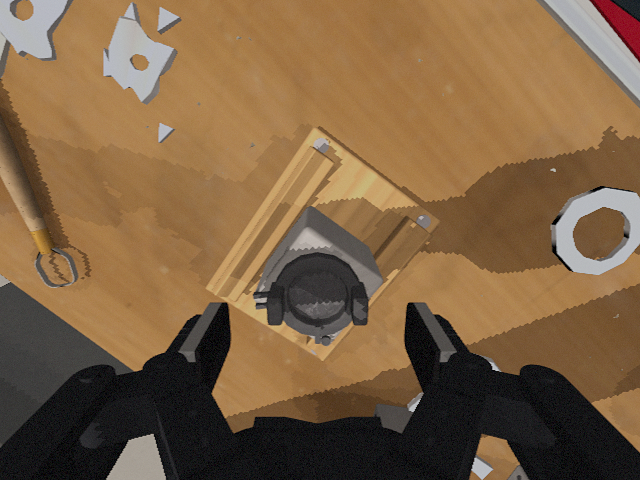

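Ears at (275,305) and (360,300) are centred and square between the jaws. Descending, then closing.

>>> drive_tool(increments=[{"xyz": [0.02, 0.002, 0], "turn": 0}, {"xyz": [0.04, 0.002, 0], "turn": 0}, {"xyz": [0.05, 0.002, 0], "turn": 0}, {"xyz": [0.05, 0.002, 0], "turn": 0}, {"xyz": [0.05, 0.002, 0], "turn": 0}])

```text
t: 8.85
position: [0.5026, -0.1053, 0.0666]
tcp_rot: [0.654, 0.268, -0.654, 0.268]
force: [0.4, 0.4, 0.2]
width: 0.879
```

>>> drive_tool(increments=[{"xyz": [0, 0, 0], "turn": 0}, {"xyz": [0, 0, 0], "turn": 0}, {"xyz": [0, 0, 0], "turn": 0}, {"xyz": [0, 0, 0], "turn": 0}, {"xyz": [0, 0, 0], "turn": 0}, {"xyz": [0, 0, 0], "turn": 0}, {"xyz": [0, 0, 0], "turn": 0}], claw=40, force=30)

```text
t: 9.55
position: [0.5024, -0.105, 0.0669]
tcp_rot: [0.654, 0.268, -0.654, 0.268]
force: [-1.6, 0.1, 5.3]
width: 0.53
```

```bash
python3 look.py w8;python3 - <<'E'
from h import *
a=env.camera("side")[:,:,::-1];cv2.imwrite("pics/d8.png",cv2.resize(a[225:375,285:435],None,fx=4,fy=4,interpolation=cv2.INTER_CUBIC))
E
```

```text
9.55 [ 0.5024 -0.105   0.0669] 0.5295507704305968 [-1.6049  0.0572  5.3285] [ 0.2154  0.822  -0.1636  2.0248  0.3843  0.3236 -1.0551]
[[ 0.      0.702  -0.7121]
 [ 0.0001 -0.7121 -0.702 ]
 [-1.     -0.     -0.0001]]
```

View pics/w8.png

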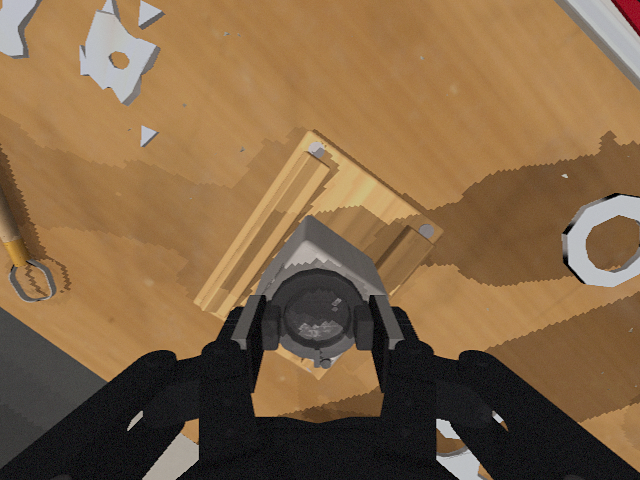

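View pics/d8.png

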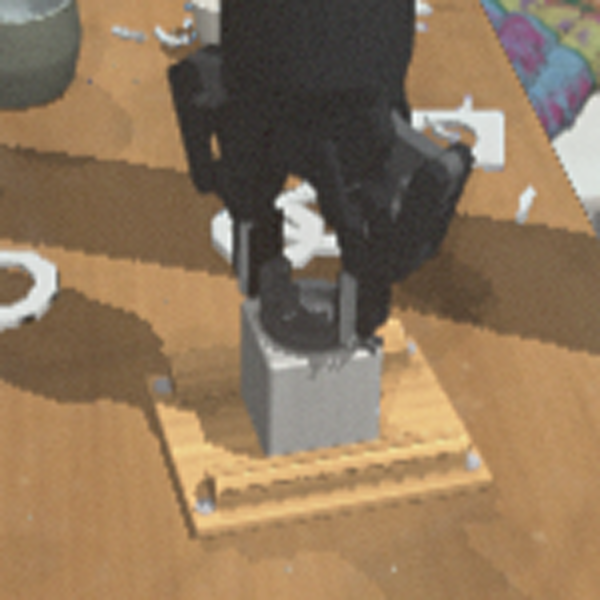

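Opening is 45 mm, so the ears are held. Turning clockwise.

>>> drive_tool(increments=[{"xyz": [0, 0, 0], "turn": 0.02}, {"xyz": [0, 0, 0], "turn": 0.05}, {"xyz": [0, 0, 0], "turn": 0.08}, {"xyz": [0, 0, 0], "turn": 0.11}, {"xyz": [0, 0, 0], "turn": 0.14}, {"xyz": [0, 0, 0], "turn": 0.17}, {"xyz": [0, 0, 0], "turn": 0.2}, {"xyz": [0, 0, 0], "turn": 0.23}, {"xyz": [0, 0, 0], "turn": 0.25}, {"xyz": [0, 0, 0], "turn": 0.25}])

```text
t: 10.65
position: [0.5037, -0.1059, 0.0668]
tcp_rot: [0.708, -0.003, -0.706, -0.002]
force: [1.3, -2.2, 3.1]
width: 0.525
```

```bash
python3 look.py w9;python3 -c "
from h import *
print(env.sense()['moment'])"
```

```text
10.65 [ 0.5037 -0.1059  0.0668] 0.5246615650578086 [ 1.2877 -2.2244  3.1286] [ 0.1254  0.8213 -0.0138  2.0277  0.0386  0.2902 -1.4997]
[[ 0.0024 -0.0081 -1.    ]
 [-0.0012 -1.      0.0081]
 [-1.      0.0012 -0.0024]]
[-0.42954502 -0.24620126  0.02839381]
```

View pics/w9.png

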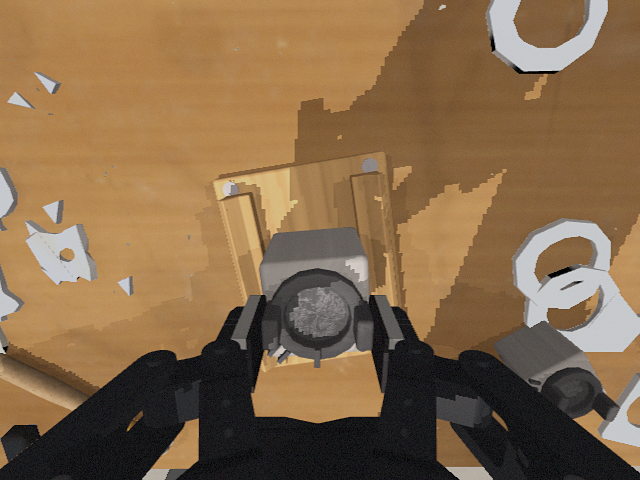

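Pointer is moving and the head has twisted only slightly against the rails. Turning on.

>>> drive_tool(increments=[{"xyz": [0, 0, 0], "turn": 0.02}, {"xyz": [0, 0, 0], "turn": 0.05}, {"xyz": [0, 0, 0], "turn": 0.08}, {"xyz": [0, 0, 0], "turn": 0.11}, {"xyz": [0, 0, 0], "turn": 0.14}, {"xyz": [0, 0, 0], "turn": 0.17}, {"xyz": [0, 0, 0], "turn": 0.2}, {"xyz": [0, 0, 0], "turn": 0.22}, {"xyz": [0, 0, 0], "turn": 0.235}, {"xyz": [0, 0, 0], "turn": 0.235}])

```text
t: 11.7
position: [0.503, -0.1066, 0.0668]
tcp_rot: [0.659, -0.258, -0.658, -0.258]
force: [1.6, -3.1, 5.1]
width: 0.53
```

```bash
python3 look.py w10;python3 -c "
from h import *
print(env.sense()['moment'])
a=cv2.imread('pics/w10.png');cv2.imwrite('pics/w10c.png',cv2.resize(a[200:400,220:420],None,fx=3,fy=3,interpolation=cv2.INTER_CUBIC))"
```

```text
11.7 [ 0.503  -0.1066  0.0668] 0.5303803045452453 [ 1.6271 -3.1114  5.0724] [ 0.0478  0.8285  0.117   2.0325 -0.295   0.2944 -1.9078]
[[ 0.0014 -0.6794 -0.7338]
 [-0.0019 -0.7338  0.6794]
 [-1.      0.0004 -0.0023]]
[-0.96148513  0.06376583  0.04874596]
```

View pics/w10c.png

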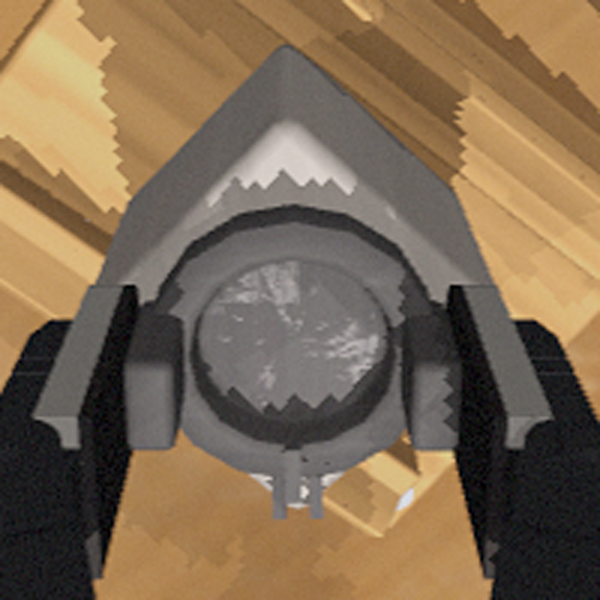

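Pointer sits between the two bars. I'll nudge slightly more towards the stop, then release and retreat.

>>> drive_tool(increments=[{"xyz": [0, 0, 0], "turn": 0.008}, {"xyz": [0, 0, 0], "turn": 0.015}, {"xyz": [0, 0, 0], "turn": 0.015}])

```text
t: 12.05
position: [0.5027, -0.1062, 0.0668]
tcp_rot: [0.653, -0.273, -0.652, -0.273]
force: [0.9, -3.1, 5.1]
width: 0.525
```

>>> drive_tool(increments=[{"xyz": [0, 0, 0], "turn": 0}, {"xyz": [0, 0, 0], "turn": 0}, {"xyz": [0, 0, 0], "turn": 0}, {"xyz": [0, 0, 0], "turn": 0}, {"xyz": [0, 0, 0], "turn": 0}, {"xyz": [0, 0, 0], "turn": 0}], claw=80)

```text
t: 12.65
position: [0.5024, -0.1051, 0.0664]
tcp_rot: [-0.652, 0.273, 0.652, 0.273]
force: [0.1, 0.7, 0.5]
width: 0.935
```

>>> drive_tool(increments=[{"xyz": [-0.04, 0, 0], "turn": 0}, {"xyz": [-0.1, 0, 0], "turn": 0}, {"xyz": [-0.16, 0, 0], "turn": 0}, {"xyz": [-0.2, 0, 0], "turn": 0}, {"xyz": [-0.2, 0, 0], "turn": 0}, {"xyz": [-0.2, 0, 0], "turn": 0}, {"xyz": [-0.2, 0, 0], "turn": 0}])

```text
t: 13.35
position: [0.5018, -0.105, 0.1456]
tcp_rot: [-0.652, 0.273, 0.653, 0.273]
force: [-0.2, -0.1, 0.4]
width: 0.94
```

```bash
python3 look.py w11;python3 -c "
from h import *
a=cv2.imread('pics/w11.png');cv2.imwrite('pics/w11c.png',cv2.resize(a[170:330,230:410],None,fx=4.4,fy=3.7,interpolation=cv2.INTER_CUBIC))
a=env.camera('side')[:,:,::-1];cv2.imwrite('pics/d11.png',a)"
```

```text
13.35 [ 0.5018 -0.105   0.1456] 0.940259399174246 [-0.1637 -0.0525  0.3909] [-0.0079  0.691   0.2038  1.9946 -0.281   0.4843 -1.9632]
[[-0.0018 -0.7123 -0.7019]
 [ 0.0004 -0.7019  0.7123]
 [-1.      0.001   0.0015]]
```

View pics/w11c.png

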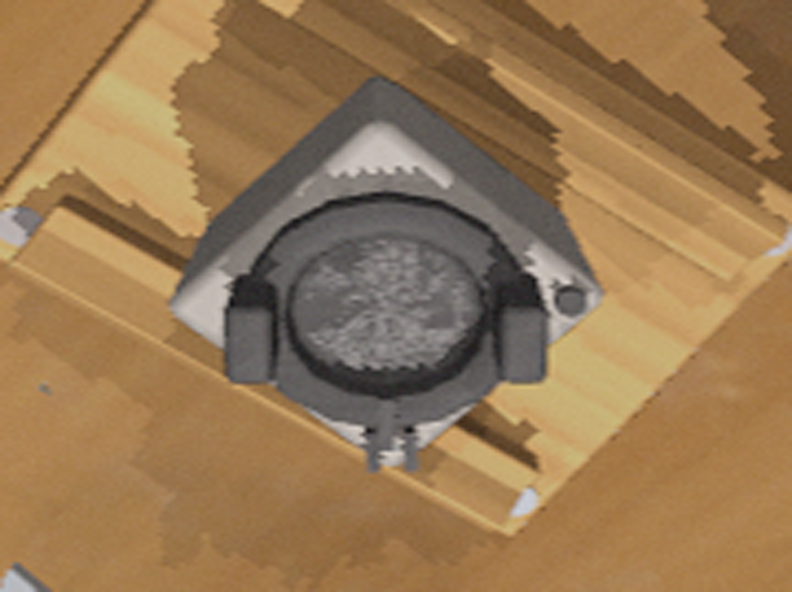

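View pics/d11.png

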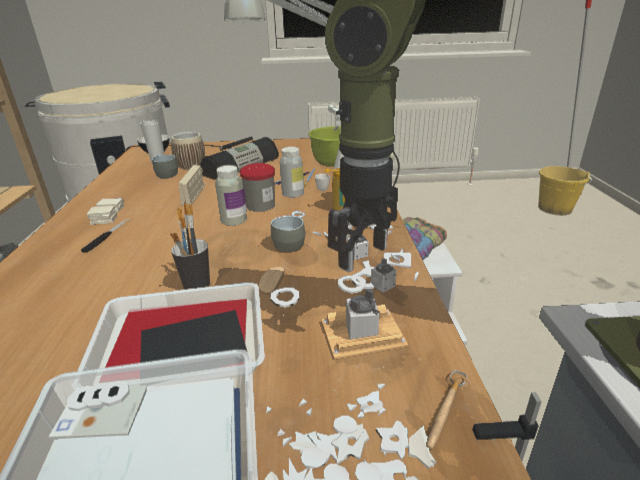

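```bash
python3 - <<'E'
from h import *
np.set_printoptions(precision=4,suppress=True)
z=np.load("w11.npz");k=dict(Tw=z["T"],K=z["K"])
C=lambda u,v:(230+u/4.4,170+v/3.7)
P=lambda p,h:plane("",C(*p),h,**k)
t,r,l,b=[P(p,.063) for p in[(380,120),(602,295),(170,302),(392,468)]]
y=[]
for a,e in((t,r),(l,t),(l,b),(b,r)):
    d=a-e;y.append((np.degrees(np.arctan2(d[1],d[0]))+45)%90-45);print(np.linalg.norm(d),y[-1])
a,e=P((250,345),.085),P((522,343),.085);d=e-a
ya=np.degrees(np.arctan2(d[1],d[0]));m=(l+r)/2
print("ears",np.linalg.norm(d),(a+e)/2,ya,"collar rad",np.radians(np.mean(y)-45-ya))
ex=np.array([np.cos(np.radians(9)),np.sin(np.radians(9))]);q=m[:2]-np.array([.4997,-.1058]);print("centre",m,"in jig",q@ex,-q[0]*ex[1]+q[1]*ex[0])
E
```

```text
0.046921892989426936 1.1298744969623513
0.046622780189775066 0.8009145386030241
0.04779869980714231 0.25594709470323096
0.047354899343510226 1.8601632896001377
ears 0.038095670151865484 [ 0.5025 -0.1054  0.085 ] -134.84884476576843 collar rad 1.585816100119372
centre [ 0.5028 -0.1058  0.063 ] in jig 0.0030684144896451636 -0.000491023922945694
```

Collar measures about 1.59 rad and the head stands within 3 mm of the jig centre. The arm is clear and the bystanders haven't moved, so I'm handing in.

```bash
python3 -c "
from bench import env
print(env.finish_job())"
```

```text
the job is handed in; nothing more can be done
None
```

The head stands between the jig's rails with its collar turned to the locked mark, and I handed the job in after about 13.5 s of the 48 s. The hand-in gave no verdict.

**What I did:** I picked the largest of the three heads and gripped it by its square body (about 49 mm opening). I set it on the jig's board and let go while the collar was still at about 0.16 rad. I then took the collar by its ears and turned it clockwise until the pointer sat between the two bars. After that I released it and backed off.

**Last checks:**
- **Collar:** about 1.59 rad from the wrist picture; it needs at least 1.45.
- **Position:** the head is about 3 mm along and 0.5 mm across from the jig's centre.
- **Twist:** the head turned about 8° against the rails during the locking, just above the stated 0.13 rad of play, and stayed there. This is not a judged limit.
- **Upright:** judged only by eye in the side view. The contact height when I set it down also matched a head standing flat on the board.
- **Robot clear:** the force reading was near zero after release, with the gripper well above the head.
- **Grey cup and wooden rib:** in the last side picture they look unmoved. I did not measure them again.
- **Small white cup:** the gripper hides most of it in that picture. The arm never went near it.

**Measurements that disagreed:** body sides came out at 47–48 mm against 50 mm. Heights found from two views were a few mm off the stated ones: the head's top at about 51–53 mm against 55 mm, and the board at 2–6 mm against 8 mm.

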